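Load the bottle bay, tall one first, and close it with the keeper bar

TASK

Load the wooden bottle bay: push the tall glue bottle along the counter into it first, without lifting it (its cap is loose), then bring the short paint jar that has no brush and push it in behind, until jar, bottle and end stop press firmly on one another - feel for it, do not ram them. Then close the mouth with the keeper bar, lowering its two holes over the two pins until it lies flat on the fences. Keep everything upright and leave the other things on the counter where they are.

Things in the scene. Friction and masses are not known exactly. Their poses are not given: they have to be found in the camera images.
- rack: Bottle bay fixed on the counter: two straight pale wooden fences 16 mm thick, 36 mm high, 70 mm apart inside, from x = -14 to 190 mm, with an end block and a stop. No floor: things slide on the counter. Origin: on the counter, mid-lane, midway between the two pins at the mouth. x runs level into the lane, y across it, z up.
- funnel (a point): On the counter, mid-lane, at the outer end of the funnel (bay x = -51 mm). Two splayed boards 30 mm high narrow from 107 mm apart here to the 70 mm lane at x = -14 mm. Axes as the bay's.
- lane (a point): On the counter, mid-lane, at bay x = 135 mm: the nearest place of the stop. The stop is a plywood block 66 mm wide, 51 mm high; a screw sets its face anywhere from bay x = 135 to 150 mm. It does not give, and must be felt by pushing. At the end the bottle touches it (bottle centre at x = 104 to 119) and the jar touches the bottle (jar centre at 49 to 64 mm).
- pin_a (a point): Top of a steel pin, 8 mm in diameter, round-topped, upright on the fence at bay x = 0, y = +43 mm; it rises from 36 to 54 mm above the counter.
- pin_b (a point): Top of the other pin, the same, at bay x = 0, y = -43 mm.
- glue_bottle: Tall glue squeeze bottle: round body 62 mm in diameter up to 116 mm, nozzle 32 mm in diameter above it, 171 mm high, 0.18 to 0.36 kg. Origin: centre of its underside, z up. Stands outside the mouth. Slides when pushed low (below about 45 mm), tips when pushed high; an upright gripper pushing low would strike the nozzle, so lean the gripper back from it.
- paint_jar: Short open glass paint jar without a brush, round, 49 mm in diameter, 62 mm high, 0.1 to 0.2 kg. Origin: centre of its underside, z up. It may be gripped round the body from above or pushed.
- keeper: Keeper bar: plywood, 24 x 120 x 8 mm (x, y, z), two 12.5 mm through holes at y = +43 and -43 mm; mid-bar an upright grip block 14 mm (x) by 44 mm (y), its top 50 mm above the underside. Origin: centre of the underside, z up; lies flat on the counter. 0.12 kg. Either way round fits. Hung, its underside is 36 mm above the counter and its y lies along the bay's y.
- mug: Bystander: cream mug, 100 mm high, at the back. Origin on its underside.
- tin_string: Bystander: open grey tin with yellow string, 132 mm high, at the back. Origin on its underside.
- brush_jar: Bystander: small paint jar with a brush standing in it (155 mm high with the brush), at the back. Not the jar to load. Origin: centre of its underside.
- sanding_block: Bystander: cork sanding block 60 x 105 x 33 mm. Origin: centre of its underside.
- offcut: Bystander: pine offcut 35 x 72 x 28 mm. Origin: centre of its underside.
- cotton_reel: Bystander: wooden reel of thread, 35 mm in diameter, 42 mm high. Origin: centre of its underside.
- file: Bystander: flat file with a wooden handle, 270 mm long, 25 mm high, lying at the back. Origin: under its middle.
There are look-alikes about, which are no part of the job. What is shaped like the paint_jar but blue is not meant.

How it is judged:
By the outcome, as a careful person would: the job done as asked, in the order asked, and still so for the second after the job is handed in, with the robot touching nothing.
It also fails if it takes over 72 s, if anything falls off the work surface, if the arm or the gripper's body presses on something with over 40 N, if the wrist force passes 120 N, or if a joint passes its speed limit or range.

ROBOT

A 6-joint arm with a two-finger parallel gripper is mounted at the origin on a cart in front of the work surface, level with it; the furniture and walls round the work are solid. World frame = base frame: x ahead of the robot, y to its left, z up, the work surface at z = 0. Lengths are in m, angles in rad, forces in N, time in s.
With the tool pointing down it reaches from about 0.375 to 0.75 m from the base axis. Payload 9 kg.
Tool frame: the origin (TCP) lies at the very end of the fingers, on their centre line; the grasp point (between the pads) lies 19 mm behind it; z points along the fingers, y is the line along which they close (so a half turn about z gives the same grasp; the last joint's range is limited). The gripper opens to 85 mm and grips with 20 to 120 N. Pads are 22 mm wide; open, the fingers measure 114 mm over their backs; the gripper's body (76 mm by 85 mm) begins 54 mm behind the grasp point. The pads swing forward as they close: fully open they stand 13 mm farther back than shut.
Start: joints at [0.925, 0.104, 0.097, 1.564, 0, 1.353], TCP at [0.249, 0.546, 0.231] pointing down, gripper open.
Joint ranges: [-2.99, 2.99], [-0.84, 1.86], [-1.1, 1.16], [-1.84, 2.11], [-1.51, 1.56], [-3.14, 3.14]. Speed limits (rad/s): [2.22, 2.22, 2.57, 3.14, 3.14, 3.14].

INTERFACE

Orientations are given as a unit quaternion [x, y, z, w].
In Python, from station import bot, capture, workorder gives the robot as it stands.
- The arm moves only by the tool drive_tool, never from a script. Its argument "steps" is a list of rows, each an object with "fingers": the closure, from -1 (fully open) to 1 (shut); "offset": the shift along the world's x, y, z in cm, a list of three; "roll": the turn about the world's z in degrees. A call has 1 to 8 rows; each row is the pose to reach, as a shift and turn from the pose commanded when the call began; what a row does not reach only later rows make up. A row lasts 1/10 s, in which the tool goes at most 50 mm and 8.59 degrees, less where a joint would pass 70% of its speed; a pose out of reach is approached as far as the arm can. A call with a gripper value outside its range is refused whole. The fingers move at their own pace and stop on an object; the grip force is fixed at half the most. Time passes only in rows, so rows that repeat a pose let the fingers close. It gives the time, the measured TCP pose, the force, the opening and the grip force at its end, in the units of the state.
- bot.read_state(): the state, without advancing time (a new reading comes with each control period).
- capture(name): name is "scene" or "top"; returns a dict with "pixels" (400x640x3 uint8, blue, green, red), "depth" (400x640 float32, m along the optical axis (not along the pixel's ray), 0 where there is no reading), "fx", "fy", "cx", "cy" (pixels), "camera_from_world" (4x4, takes a point from world to camera coordinates). Camera axes: x right, y down, z forward; pixel columns grow to the right and rows downward; lengths in m; the calibration is good to about 2 mm. A picture is of the moment at which its call begins.
- workorder.hand_in(): hands the job in; it is judged then, once.
The state is a dict: "time": time; "joint_positions": joint angles; "qd": joint speeds; "joint_torque": joint torques, N m; "ee_pos": TCP position; "orientation": TCP orientation; "contact_force": force on the tool from outside, world axes, zero at the start; "wrist_torque": the same for the moment, N m; "width": opening from 0.0 (shut) to 1.0 (fully open); "grasp_force": force on a finger pad.
Only numpy, scipy, OpenCV 4.12 (cv2) and the standard library are available. Lean on these libraries where they do the work, as an engineer would, in place of code of your own. Each camera call takes 0.05 s, during which the arm holds its last target. There are 200 camera calls.

## Working session

There is one attempt and no reset: what is moved stays moved. The work goes in short steps, Python scripts to look and compute and a tool call to move; the robot and the scene stay as the last step left them, time stands still between calls to the robot, and variables do not carry over. Pictures are saved under pics/ and viewed, at most 10 in all, crops included, and the job is handed in when it is done.

Besides the shell and the picture viewer there is one more tool, called after "Request:" as name(argument=value, ...), one argument or row to a line, values as JSON. drive_tool: Moves the arm, as the interface text tells. Its arguments: {"type":"object","properties":{"steps":{"type":"array"}},"required":["steps"]}

```bash
ls; mkdir -p pics
cat > h.py <<'E'
import numpy as np, cv2
from station import bot, capture, workorder
def cloud(c):
    d=c['depth']; v,u=np.mgrid[0:400,0:640]
    P=np.stack([(u-c['cx'])/c['fx']*d,(v-c['cy'])/c['fy']*d,d],-1)
    T=np.linalg.inv(c['camera_from_world'])
    W=P@T[:3,:3].T+T[:3,3]; W[d==0]=np.nan
    return W
E
python3 - <<'E'
from h import *
s=bot.read_state(); print({k:np.round(v,3).tolist() for k,v in s.items()})
for n in ('scene','top'):
    c=capture(n); cv2.imwrite(f'pics/{n}0.png',c['pixels']); np.savez(f'{n}0.npz',**c)
    print(n,np.round(np.linalg.inv(c['camera_from_world']),3).tolist(),c['fx'])
E
```

```text
pics
{'time': 0.0, 'joint_positions': [0.925, 0.105, 0.096, 1.564, 0.0, 1.353], 'qd': [-0.0, 0.0, -0.002, 0.001, -0.002, 0.0], 'joint_torque': [-0.0, -55.693, 50.365, 0.017, -0.0, -0.0], 'ee_pos': [0.249, 0.546, 0.23], 'orientation': [0.212, 0.977, -0.001, -0.0], 'contact_force': [-0.204, -0.216, 0.823], 'wrist_torque': [-0.012, 0.03, 0.025], 'grasp_force': 0.0, 'width': 1.003}
scene [[0.589, -0.582, 0.561, -0.309], [-0.808, -0.438, 0.394, -0.617], [0.016, -0.685, -0.728, 1.245], [0.0, 0.0, 0.0, 1.0]] 493.578560225491
top [[-0.005, -0.988, 0.152, 0.419], [-1.0, 0.005, -0.001, 0.02], [0.0, -0.152, -0.988, 1.218], [0.0, 0.0, 0.0, 1.0]] 370.5209660492162
```

View pics/scene0.png

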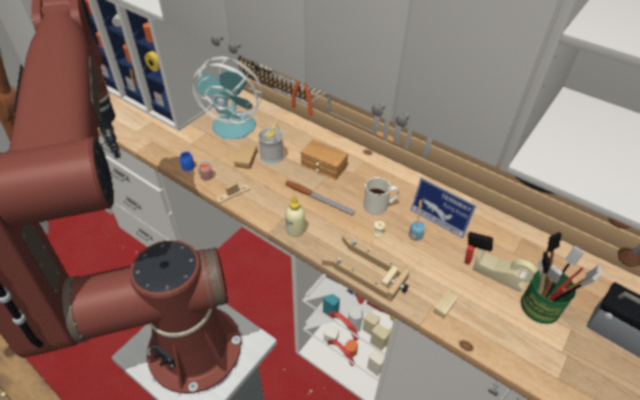

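View pics/top0.png

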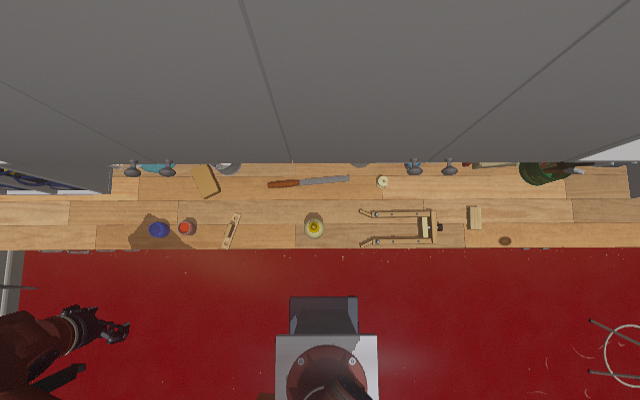

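The scene picture shows the pale yellow bottle at about (295,217), the red jar at (205,171), the blue decoy at (187,160), the keeper at (233,190) and the bay at (370,270). In the top view the bottle is at (314,228), the red jar at (187,227), the keeper at (231,231) and the bay at (360–440, 210–245), with its mouth on the left. I'll measure these next.

Run:
```python
from h import *
c=dict(np.load('top0.npz')); W=cloud(c)
img=c['pixels']
def reg(u0,u1,v0,v1,zl,zh):
    w=W[v0:v1,u0:u1].reshape(-1,3); m=(w[:,2]>zl)&(w[:,2]<zh); return w[m]
for n,a in dict(counter=(250,300,225,245,-.02,.02),bottlenoz=(295,335,210,245,.13,.2),bottlebody=(295,335,210,245,.09,.13),jar=(178,197,217,238,.045,.08),blue=(147,170,218,240,.045,.08),keepblock=(215,245,210,250,.03,.07),keepbar=(215,245,210,250,.004,.015)).items():
    w=reg(*a); 
    if len(w): print(n,len(w),w.min(0).round(3),w.max(0).round(3),w.mean(0).round(3),'mid',((w.min(0)+w.max(0))/2).round(3))
w=reg(215,245,210,250,.004,.07)
print('keeper rect',cv2.minAreaRect((w[:,:2]*1000).astype(np.float32)))
w=reg(215,245,210,250,.03,.07); print('block rect',cv2.minAreaRect((w[:,:2]*1000).astype(np.float32)))
# fences
for n,(v0,v1) in dict(far=(205,222),near=(232,250)).items():
    w=reg(366,432,v0,v1,.028,.045)
    p=np.polyfit(w[:,1],w[:,0],1); print(n,len(w),p.round(4),w.min(0).round(3),w.max(0).round(3))
w=reg(366,450,200,250,.02,.075)
np.save('bay.npy',w)
crop=cv2.resize(img[195:255,345:455],None,fx=7,fy=7,interpolation=cv2.INTER_CUBIC)
cr2=cv2.resize(img[200:260,140:250],None,fx=7,fy=7,interpolation=cv2.INTER_CUBIC)[:180*1]
cv2.imwrite('pics/baycrop.png',crop)
# height map rows along bay
for v in range(200,252,2): print(v,' '.join('%3d'%(1000*z) if z==z else ' --' for z in W[v,352:446:4,2]))
print('cols y',W[228,352:446:4,1].round(3).tolist())
```

```text
counter 997 [ 0.432  0.086 -0.006] [0.495 0.248 0.01 ] [0.463 0.167 0.001] mid [0.463 0.167 0.002]
bottlenoz 88 [0.465 0.024 0.13 ] [0.497 0.053 0.172] [0.48  0.037 0.142] mid [0.481 0.039 0.151]
bottlebody 207 [0.452 0.009 0.09 ] [0.509 0.067 0.129] [0.479 0.037 0.103] mid [0.481 0.038 0.11 ]
jar 101 [0.461 0.421 0.045] [0.508 0.463 0.068] [0.485 0.439 0.054] mid [0.485 0.442 0.056]
blue 113 [0.458 0.51  0.045] [0.503 0.554 0.065] [0.48  0.528 0.054] mid [0.481 0.532 0.055]
keepblock 80 [0.457 0.296 0.032] [0.498 0.32  0.056] [0.477 0.307 0.048] mid [0.478 0.308 0.044]
keepbar 251 [0.42  0.265 0.004] [0.544 0.363 0.015] [0.477 0.308 0.008] mid [0.482 0.314 0.009]
keeper rect ((481.313720703125, 313.03045654296875), (122.15569305419922, 95.22933197021484), 2.1523475646972656)
block rect ((477.5262756347656, 307.9638366699219), (14.774160385131836, 42.98079299926758), 69.5223388671875)
far 333 [0.0076 0.5272] [ 0.502 -0.335  0.028] [ 0.535 -0.13   0.045]
near 332 [-0.0452  0.4308] [ 0.431 -0.334  0.028] [ 0.468 -0.128  0.043]
200   1   0   1   3  -3   0  -3  -1   2   0   0   1   0   0
[... 2086 characters left out ...]
35  36  38  37  34  36  37  37  35  38  44  44   0   0
244   0   0   0  33   2   2   2   3  -1  -2   2   4   5   0   1   4  -2   2  -2   3   0   0   2  -1
246   3   0  12  -1   0   0   4   1   0   1  -1  -2  -4   0   1   2  -3  -3   1   0   2   0   0   3
248 -883 -878 -881 -879 -876 -889 -881 -869 -888 -865 -876 -881 -874 -886 -873 -882 -880 -866 -883 -878 -885 -882 -874 -884
250 -873 -879 -886 -877 -882 -889 -876 -877 -879 -886 -880 -882 -874 -885 -878 -879 -875 -875 -876 -870 -873 -881 -877 -862
cols y [-0.087, -0.1, -0.113, -0.126, -0.139, -0.153, -0.166, -0.178, -0.191, -0.205, -0.218, -0.229, -0.245, -0.257, -0.268, -0.283, -0.296, -0.302, -0.309, -0.333, -0.334, -0.346, -0.361, -0.389]
```

View pics/baycrop.png

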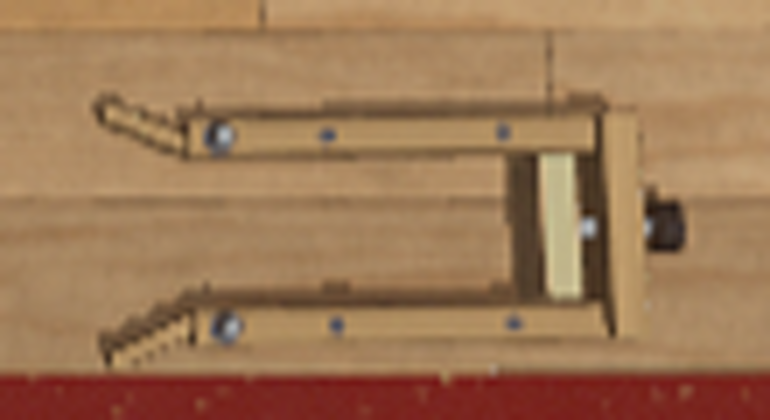

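The bay crop shows the pins at crop (219,135) and (227,326), the stop at crop x≈560 and the funnel mouth on the left. I'll turn the pins into world coordinates and check them and the keeper in the second camera.

```bash
cat >> h.py <<'E'
def ray(c,u,v,z):
    T=np.linalg.inv(c['camera_from_world']); d=T[:3,:3]@[(u-c['cx'])/c['fx'],(v-c['cy'])/c['fy'],1]
    return T[:3,3]+d*(z-T[2,3])/d[2]
def proj(c,p):
    q=(c['camera_from_world']@np.append(p,1))[:3]; return np.array([c['fx']*q[0]/q[2]+c['cx'],c['fy']*q[1]/q[2]+c['cy']])
E
python3 - <<'E'
from h import *
t=dict(np.load('top0.npz')); s=dict(np.load('scene0.npz'))
a=ray(t,375.86,213.86,.052); b=ray(t,377.0,241.14,.052)
print('pins',a.round(4),b.round(4),np.linalg.norm(a-b),'mid',((a+b)/2).round(4)); 
d=(a-b)/np.linalg.norm(a-b); print('bay y dir',d.round(4), 'bay x',(d[1],-d[0]))
print(proj(s,a),proj(s,b))
def crop(c,u,v,w,h,k): 
    return cv2.resize(c['pixels'][v:v+h,u:u+w],None,fx=k,fy=k,interpolation=cv2.INTER_CUBIC)
A=crop(s,315,225,100,70,8-2); B=crop(t,210,205,50,50,6); 
out=np.zeros((420,600+200,3),np.uint8); out[:420,:600]=A; 
out[:300,600:]=B[:,50:250]; cv2.imwrite('pics/c2.png',out)
E
```

```text
pins [ 0.5246 -0.1582  0.052 ] [ 0.4393 -0.1594  0.052 ] 0.08527996474663843 mid [ 0.4819 -0.1588  0.052 ]
bay y dir [0.9999 0.0139 0.    ] bay x (np.float64(0.013899505720640453), np.float64(-0.9999033972043108))
[352.50299559 239.55357888] [337.02576935 257.82294959]
```

View pics/c2.png

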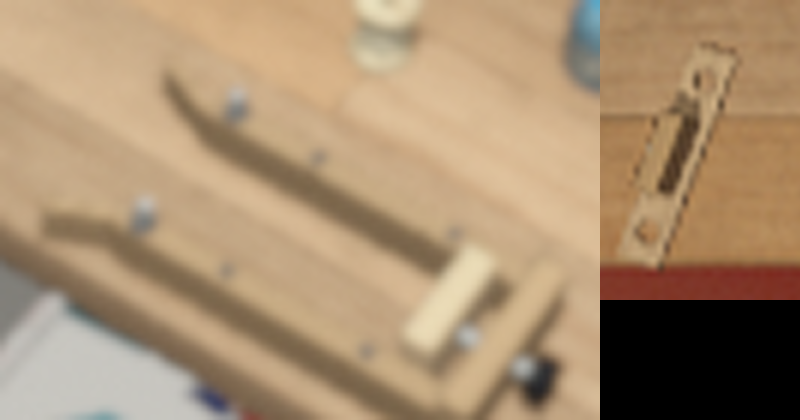

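Request:
drive_tool(
  steps=[
    {"fingers": -1,"offset": [3,-5,0],"roll": 6},
    {"fingers": -1,"offset": [6,-10,0],"roll": 12},
    {"fingers": -1,"offset": [9,-15,0],"roll": 18},
    {"fingers": -1,"offset": [12,-20,0],"roll": 24},
    {"fingers": -1,"offset": [15,-25,0],"roll": 26},
    {"fingers": -1,"offset": [18,-30,0],"roll": 26},
    {"fingers": -1,"offset": [21,-35,0],"roll": 26},
    {"fingers": -1,"offset": [23.2,-38,0],"roll": 26},
  ],
)

```text
time: 0.9
ee_pos: [0.4567, 0.202, 0.2312]
orientation: [-0.013, 1.0, 0.0, -0.0]
contact_force: [1.1, 1.8, 0.6]
width: 0.999
grasp_force: 0.0
```

The scene crop shows the pins at about (354,241) and (339,259), close to the projected positions. The keeper crop shows its holes at about (236,218) and (227,243) in the top view. I'll descend behind the bottle with the gripper open, so the back of the leading finger pushes low and keeps the gripper body clear of the nozzle.

Request:
drive_tool(
  steps=[
    {"fingers": -1,"offset": [0,0,-4],"roll": 0},
    {"fingers": -1,"offset": [0,0,-8],"roll": 0},
    {"fingers": -1,"offset": [0,0,-12],"roll": 0},
    {"fingers": -1,"offset": [0,0,-16],"roll": 0},
    {"fingers": -1,"offset": [0,0,-19],"roll": 0},
    {"fingers": -1,"offset": [0,0,-21],"roll": 0},
    {"fingers": -1,"offset": [0,0,-21.7],"roll": 0},
    {"fingers": -1,"offset": [0,0,-21.7],"roll": 0},
  ],
)

```text
time: 1.7
ee_pos: [0.4554, 0.2038, 0.0135]
orientation: [-0.013, 1.0, -0.0, -0.001]
contact_force: [0.2, 0.5, 0.6]
width: 1.004
grasp_force: 0.0
```

Run:
```python
from h import *
s=bot.read_state(); print(s['ee_pos'],s['contact_force'],s['time'])
t=capture('top'); sc=capture('scene')
def crop(c,u,v,w,h,k): return cv2.resize(c['pixels'][v:v+h,u:u+w],None,fx=k,fy=k,interpolation=cv2.INTER_CUBIC)
cv2.imwrite('pics/d.png',np.hstack([crop(t,250,190,80,100,5),crop(sc,230,150,80,100,5)]))
```

```text
[0.45539787 0.20377534 0.01352545] [0.20452758 0.53528964 0.58442068] 1.7
```

View pics/d.png

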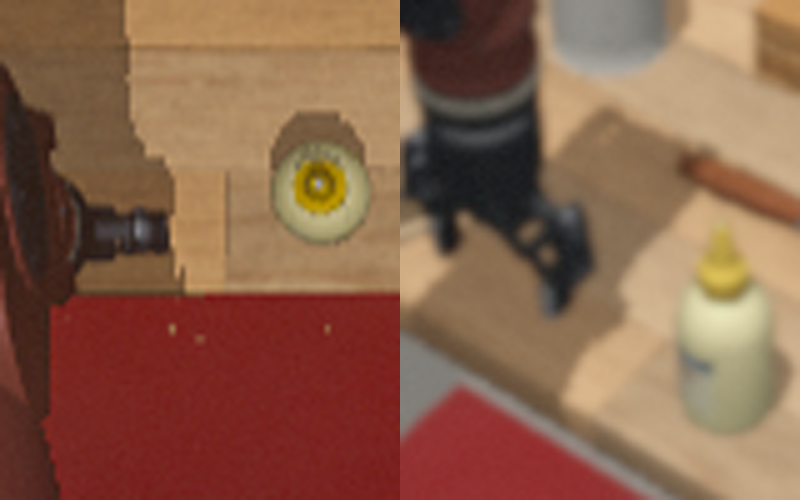

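The close view shows the open gripper's linkage bulging outward above the fingertip, at crop (580,235) against the tip at (550,310). It stands about 18 mm proud at around 66 mm up, so the finger back would push the bottle too high. The tool can't lean, so I'll hold the keeper by its block and push the bottle low with the bar's end instead. The gripper body stays clear of the bottle that way.

Run:
```python
from h import *
t=dict(np.load('top0.npz'))
a=ray(t,235.2,217.6,.006); b=ray(t,226.2,242.9,.006); d=a-b
print(a,b,np.linalg.norm(d),'mid',(a+b)/2,np.degrees(np.arctan2(d[1],d[0])))
W=cloud(t); w=W[210:250,215:245].reshape(-1,3); w=w[(w[:,2]>.042)&(w[:,2]<.06)]; print(len(w),w.mean(0),cv2.minAreaRect((w[:,:2]*1000).astype(np.float32)))
s=bot.read_state(); print(s['joint_positions'],s['time'],s['ee_pos'])
```

```text
[0.51859382 0.29545922 0.006     ] [0.43670883 0.32214458 0.006     ] 0.08612352209464602 mid [0.47765133 0.3088019  0.006     ] -18.050184061084042
70 [0.47753755 0.3073416  0.05009574] ((477.5262756347656, 307.9638366699219), (14.774160385131836, 42.98079299926758), 69.5223388671875)
[ 1.57946846e-01 -1.23917767e-01 -5.25554795e-01  1.16777830e+00
  6.84134047e-05  1.31980115e-01] 1.8 [0.45697969 0.20403934 0.01549816]
```

Request:
drive_tool(
  steps=[
    {"fingers": -0.3,"offset": [0,0,4],"roll": -7},
    {"fingers": -0.3,"offset": [0,1,8],"roll": -14},
    {"fingers": -0.3,"offset": [1,4,12],"roll": -21.5},
    {"fingers": -0.3,"offset": [2,8,12],"roll": -21.5},
    {"fingers": -0.3,"offset": [2.2,10.4,12],"roll": -21.5},
    {"fingers": -0.3,"offset": [2.2,10.4,12],"roll": -21.5},
    {"fingers": -0.3,"offset": [2.2,10.4,12],"roll": -21.5},
  ],
)

```text
time: 2.5
ee_pos: [0.4785, 0.3082, 0.1354]
orientation: [0.173, 0.985, 0.0, 0.001]
contact_force: [0.9, 0.1, -0.4]
width: 0.65
grasp_force: 0.0
```

Request:
drive_tool(
  steps=[
    {"fingers": -0.3,"offset": [0,0,-4],"roll": 0},
    {"fingers": -0.3,"offset": [0,0,-8],"roll": 0},
    {"fingers": -0.3,"offset": [0,0,-11],"roll": 0},
    {"fingers": -0.3,"offset": [0,0,-12],"roll": 0},
    {"fingers": 1,"offset": [0,0,-12],"roll": 0},
    {"fingers": 1,"offset": [0,0,-12],"roll": 0},
    {"fingers": 1,"offset": [0,0,-12],"roll": 0},
    {"fingers": 1,"offset": [0,0,-12],"roll": 0},
  ],
)

```text
time: 3.3
ee_pos: [0.4799, 0.3084, 0.0167]
orientation: [0.174, 0.985, 0.001, 0.002]
contact_force: [-0.4, 0.2, 7.7]
width: 0.153
grasp_force: 59.6
```

Request:
drive_tool(
  steps=[
    {"fingers": 1,"offset": [0,0,0],"roll": 0},
    {"fingers": 1,"offset": [0,0,0],"roll": 0},
    {"fingers": 1,"offset": [0,0,0],"roll": 0},
  ],
)

```text
time: 3.6
ee_pos: [0.48, 0.3084, 0.0167]
orientation: [0.174, 0.985, 0.001, 0.002]
contact_force: [-0.4, -0.7, 6.3]
width: 0.154
grasp_force: 59.6
```

Request:
drive_tool(
  steps=[
    {"fingers": 1,"offset": [0,0,4],"roll": 0},
    {"fingers": 1,"offset": [0,0,8],"roll": -8},
    {"fingers": 1,"offset": [0,-3,9],"roll": -16},
    {"fingers": 1,"offset": [0,-6,9],"roll": -24},
    {"fingers": 1,"offset": [0,-9,9],"roll": -32},
    {"fingers": 1,"offset": [0,-11,9],"roll": -40},
    {"fingers": 1,"offset": [0,-12,9],"roll": -48},
    {"fingers": 1,"offset": [0,-13,9],"roll": -56},
  ],
)

```text
time: 4.4
ee_pos: [0.4787, 0.1772, 0.1053]
orientation: [0.618, 0.786, 0.0, 0.001]
contact_force: [1.0, 0.4, -0.9]
width: 0.155
grasp_force: 58.9
```

Request:
drive_tool(
  steps=[
    {"fingers": 1,"offset": [0,0,0],"roll": -8},
    {"fingers": 1,"offset": [0,0,-4],"roll": -13},
    {"fingers": 1,"offset": [0,0,-7],"roll": -13},
    {"fingers": 1,"offset": [0,0,-7.7],"roll": -13},
    {"fingers": 1,"offset": [0,0,-7.7],"roll": -13},
  ],
)

```text
time: 4.9
ee_pos: [0.4776, 0.1779, 0.0272]
orientation: [0.701, 0.713, -0.001, -0.0]
contact_force: [0.3, 0.0, -0.6]
width: 0.151
grasp_force: 58.8
```

Run:
```python
from h import *
s=bot.read_state(); print({k:np.round(v,4).tolist() for k,v in s.items()})
t=capture('top'); sc=capture('scene')
def crop(c,u,v,w,h,k): return cv2.resize(c['pixels'][v:v+h,u:u+w],None,fx=k,fy=k,interpolation=cv2.INTER_CUBIC)
cv2.imwrite('pics/e.png',np.hstack([crop(t,250,190,80,100,5),crop(sc,230,150,80,100,5)]))
```

```text
{'time': 4.9, 'joint_positions': [0.0994, -0.1021, -0.4832, 1.1911, -0.0001, 1.6525], 'qd': [0.0008, -0.0251, 0.0408, 0.014, 0.0, 0.0004], 'joint_torque': [-0.1042, -42.0713, 47.1147, -0.4416, -0.0022, 0.0114], 'ee_pos': [0.4776, 0.1779, 0.0272], 'orientation': [0.7008, 0.7133, -0.0005, -0.0004], 'contact_force': [0.3034, 0.0323, -0.6298], 'wrist_torque': [0.0514, -0.0191, 0.0423], 'grasp_force': 58.816, 'width': 0.1509}
```

View pics/e.png

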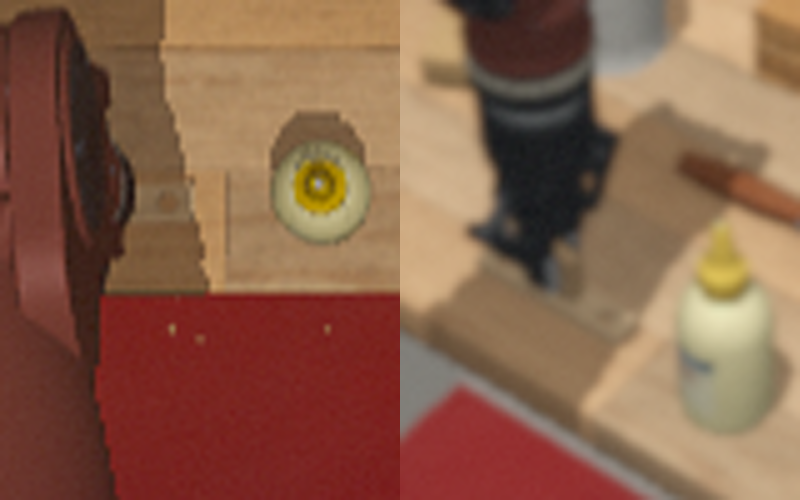

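The top crop shows the bar end, with its hole at crop (168,202), lined up with the bottle at (320,185). The bar sits about 1 cm above the counter. I'll start pushing.

Request:
drive_tool(
  steps=[
    {"fingers": 1,"offset": [0.35,-2,0],"roll": 0},
    {"fingers": 1,"offset": [0.35,-4,0],"roll": 0},
    {"fingers": 1,"offset": [0.35,-4.6,0],"roll": 0},
    {"fingers": 1,"offset": [0.35,-5.4,0],"roll": 0},
    {"fingers": 1,"offset": [0.35,-6.4,0],"roll": 0},
    {"fingers": 1,"offset": [0.35,-7.5,0],"roll": 0},
    {"fingers": 1,"offset": [0.35,-8.7,0],"roll": 0},
    {"fingers": 1,"offset": [0.35,-9.7,0],"roll": 0},
  ],
)

```text
time: 5.8
ee_pos: [0.4817, 0.08, 0.0274]
orientation: [0.701, 0.713, 0.0, 0.0]
contact_force: [-0.5, 1.9, 0.3]
width: 0.153
grasp_force: 59.0
```

```bash
cat >> h.py <<'E'
def noz(c,u0,u1,v0=200,v1=250,zl=.13,zh=.18):
    # yellow nozzle in top view
    W=cloud(c); m=np.zeros((400,640),bool); m[v0:v1,u0:u1]=1
    hsv=cv2.cvtColor(c['pixels'],cv2.COLOR_BGR2HSV); m&=(hsv[...,0]>18)&(hsv[...,0]<35)&(hsv[...,1]>170)&(hsv[...,2]>90)
    w=W[m]; w=w[w[:,2]>.11]; return len(w),np.nanmedian(w,0).round(4),((w.min(0)+w.max(0))/2).round(4)
E
python3 - <<'E'
from h import *
print(noz(dict(np.load('top0.npz')),290,340))
t=capture('top'); print(noz(t,290,440)); print(bot.read_state()['ee_pos'])
E
```

```text
(82, array([0.4796, 0.0358, 0.1359]), array([0.4797, 0.0373, 0.1489]))
(81, array([ 0.4824, -0.0051,  0.1367]), array([ 0.4839, -0.0066,  0.1468]))
[0.48186778 0.07880504 0.0273505 ]
```

Request:
drive_tool(
  steps=[
    {"fingers": 1,"offset": [0,-1.2,0],"roll": 0},
    {"fingers": 1,"offset": [0,-2.4,0],"roll": 0},
    {"fingers": 1,"offset": [0,-3.6,0],"roll": 0},
    {"fingers": 1,"offset": [0,-4.8,0],"roll": 0},
    {"fingers": 1,"offset": [0,-6,0],"roll": 0},
    {"fingers": 1,"offset": [0,-7.2,0],"roll": 0},
    {"fingers": 1,"offset": [0,-8.2,0],"roll": 0},
    {"fingers": 1,"offset": [0,-9,0],"roll": 0},
  ],
)

```text
time: 6.65
ee_pos: [0.4817, -0.0101, 0.0273]
orientation: [0.701, 0.713, 0.0, 0.0]
contact_force: [0.6, 1.3, -1.9]
width: 0.155
grasp_force: 58.9
```

Run:
```python
from h import *
t=capture('top'); print(noz(t,290,440)); s=bot.read_state(); print(s['ee_pos'],s['contact_force'])
```

```text
(27, array([ 0.4789, -0.1041,  0.1351]), array([ 0.4727, -0.0845,  0.3165]))
[ 0.48192885 -0.01087235  0.02743339] [-0.76258914 -1.27140235 -2.03366247]
```

Request:
drive_tool(
  steps=[
    {"fingers": 1,"offset": [0,-1.2,0],"roll": 0},
    {"fingers": 1,"offset": [0,-2.4,0],"roll": 0},
    {"fingers": 1,"offset": [0,-3.6,0],"roll": 0},
    {"fingers": 1,"offset": [0,-4.8,0],"roll": 0},
    {"fingers": 1,"offset": [0,-6,0],"roll": 0},
    {"fingers": 1,"offset": [0,-7.2,0],"roll": 0},
    {"fingers": 1,"offset": [0,-8.2,0],"roll": 0},
    {"fingers": 1,"offset": [0,-9,0],"roll": 0},
  ],
)

```text
time: 7.5
ee_pos: [0.4817, -0.1001, 0.0273]
orientation: [0.701, 0.713, 0.0, 0.0]
contact_force: [-0.6, 1.4, -1.5]
width: 0.154
grasp_force: 58.9
```

Request:
drive_tool(
  steps=[
    {"fingers": 1,"offset": [0.05,-1,0],"roll": 0},
    {"fingers": 1,"offset": [0.05,-2,0],"roll": 0},
    {"fingers": 1,"offset": [0.1,-3,0],"roll": 0},
    {"fingers": 1,"offset": [0.1,-4,0],"roll": 0},
    {"fingers": 1,"offset": [0.1,-4.8,0],"roll": 0},
    {"fingers": 1,"offset": [0.1,-5.4,0],"roll": 0},
  ],
)

```text
time: 8.1
ee_pos: [0.4827, -0.1539, 0.0273]
orientation: [0.701, 0.713, 0.0, 0.0]
contact_force: [0.3, 1.5, -1.0]
width: 0.158
grasp_force: 58.9
```

Run:
```python
from h import *
s=bot.read_state(); print(s['ee_pos'],s['contact_force'],s['wrist_torque'])
t=capture('top'); sc=capture('scene')
def crop(c,u,v,w,h,k): return cv2.resize(c['pixels'][v:v+h,u:u+w],None,fx=k,fy=k,interpolation=cv2.INTER_CUBIC)
cv2.imwrite('pics/f.png',np.hstack([crop(t,345,190,100,80,4),crop(sc,315,205,100,80,4)]))
```

```text
[ 0.48273319 -0.15386337  0.02730525] [ 0.28368052  1.51354211 -1.00741445] [0.33689247 0.04548873 0.0349999 ]
```

View pics/f.png

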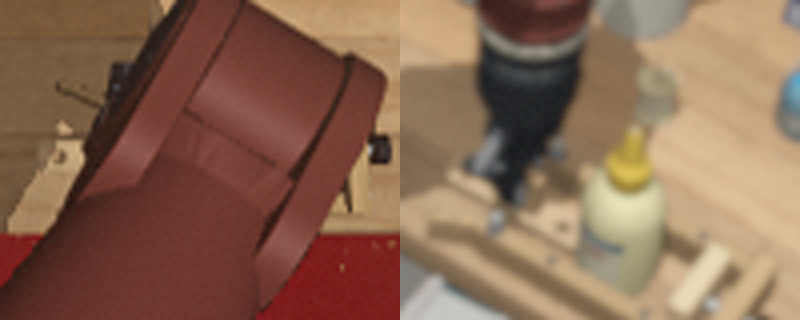

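The bottle stands upright in the lane at scene crop (625,220), just short of the stop. I'll creep it forward.

Request:
drive_tool(
  steps=[
    {"fingers": 1,"offset": [0,-0.3,0],"roll": 0},
    {"fingers": 1,"offset": [0,-0.6,0],"roll": 0},
    {"fingers": 1,"offset": [0,-0.9,0],"roll": 0},
    {"fingers": 1,"offset": [0,-1.1,0],"roll": 0},
    {"fingers": 1,"offset": [0,-1.3,0],"roll": 0},
    {"fingers": 1,"offset": [0,-1.5,0],"roll": 0},
  ],
)

```text
time: 8.8
ee_pos: [0.4828, -0.1682, 0.0273]
orientation: [0.701, 0.713, 0.0, 0.0]
contact_force: [0.0, 1.0, -0.8]
width: 0.152
grasp_force: 58.9
```

Request:
drive_tool(
  steps=[
    {"fingers": 1,"offset": [0,-0.1,0],"roll": 0},
    {"fingers": 1,"offset": [0,-0.2,0],"roll": 0},
    {"fingers": 1,"offset": [0,-0.3,0],"roll": 0},
  ],
)

```text
time: 9.1
ee_pos: [0.4827, -0.1711, 0.0273]
orientation: [0.701, 0.713, 0.0, -0.0]
contact_force: [0.4, 2.1, -0.8]
width: 0.153
grasp_force: 58.9
```

Request:
drive_tool(
  steps=[
    {"fingers": 1,"offset": [0,-0.1,0],"roll": 0},
    {"fingers": 1,"offset": [0,-0.2,0],"roll": 0},
    {"fingers": 1,"offset": [0,-0.3,0],"roll": 0},
  ],
)

```text
time: 9.4
ee_pos: [0.4828, -0.1742, 0.0273]
orientation: [0.701, 0.713, 0.0, 0.0]
contact_force: [0.3, 1.3, -0.3]
width: 0.154
grasp_force: 58.9
```

Request:
drive_tool(
  steps=[
    {"fingers": 1,"offset": [0,2,0],"roll": 0},
    {"fingers": 1,"offset": [0,6,0],"roll": 0},
    {"fingers": 1,"offset": [0,10.5,0],"roll": 0},
    {"fingers": 1,"offset": [0,15,0],"roll": 0},
    {"fingers": 1,"offset": [0,19.5,0],"roll": 0},
    {"fingers": 1,"offset": [0,24,0],"roll": 0},
    {"fingers": 1,"offset": [0,28,0],"roll": 0},
    {"fingers": 1,"offset": [0,30,0],"roll": 0},
  ],
)

```text
time: 10.2
ee_pos: [0.4825, 0.1285, 0.0275]
orientation: [0.7, 0.714, 0.0, 0.0]
contact_force: [0.0, -0.4, -0.6]
width: 0.16
grasp_force: 58.8
```

Request:
drive_tool(
  steps=[
    {"fingers": 1,"offset": [0,0.4,-0.5],"roll": 0},
    {"fingers": 1,"offset": [0,0.4,-0.9],"roll": 0},
    {"fingers": 1,"offset": [0,0.4,-1.05],"roll": 0},
    {"fingers": 1,"offset": [0,0.4,-1.05],"roll": 0},
  ],
)

```text
time: 10.6
ee_pos: [0.483, 0.1288, 0.0168]
orientation: [0.701, 0.713, 0.0, 0.0]
contact_force: [-1.0, 0.2, 1.4]
width: 0.154
grasp_force: 59.2
```

Request:
drive_tool(
  steps=[
    {"fingers": -0.3,"offset": [0,0,0],"roll": 0},
    {"fingers": -0.3,"offset": [0,0,0],"roll": 0},
    {"fingers": -0.5,"offset": [0,0,0],"roll": 0},
    {"fingers": -1,"offset": [0,0,4],"roll": 0},
    {"fingers": -1,"offset": [0,0,8.5],"roll": 0},
    {"fingers": -1,"offset": [0,4,11],"roll": 0},
    {"fingers": -1,"offset": [0,8.8,12],"roll": 0},
    {"fingers": -1,"offset": [0,13.6,12],"roll": 0},
  ],
)

```text
time: 11.4
ee_pos: [0.4843, 0.2674, 0.1395]
orientation: [0.702, 0.713, 0.002, 0.001]
contact_force: [0.7, -1.1, 0.1]
width: 1.0
grasp_force: 0.0
```

Request:
drive_tool(
  steps=[
    {"fingers": -1,"offset": [0,4.8,0],"roll": 0},
    {"fingers": -1,"offset": [0,9.6,0],"roll": 0},
    {"fingers": -1,"offset": [0,14.4,0],"roll": 0},
    {"fingers": -1,"offset": [0.2,17.6,0],"roll": 0},
    {"fingers": -1,"offset": [0.2,17.6,0],"roll": 0},
  ],
)

```text
time: 11.9
ee_pos: [0.4839, 0.4452, 0.1357]
orientation: [0.7, 0.714, -0.0, -0.0]
contact_force: [-0.3, -0.4, 0.2]
width: 1.002
grasp_force: 0.0
```

Request:
drive_tool(
  steps=[
    {"fingers": -1,"offset": [0.1,-0.4,-4],"roll": 0},
    {"fingers": -1,"offset": [0.1,-0.4,-8],"roll": 0},
    {"fingers": -1,"offset": [0.1,-0.4,-10.5],"roll": 0},
    {"fingers": -1,"offset": [0.1,-0.4,-11.3],"roll": 0},
    {"fingers": 1,"offset": [0.1,-0.4,-11.3],"roll": 0},
    {"fingers": 1,"offset": [0.1,-0.4,-11.3],"roll": 0},
    {"fingers": 1,"offset": [0.1,-0.4,-11.3],"roll": 0},
    {"fingers": 1,"offset": [0.1,-0.4,-11.3],"roll": 0},
  ],
)

```text
time: 12.7
ee_pos: [0.4874, 0.4387, 0.0266]
orientation: [0.701, 0.713, 0.002, 0.001]
contact_force: [-0.1, -1.1, 6.7]
width: 0.522
grasp_force: 62.1
```

Request:
drive_tool(
  steps=[
    {"fingers": 1,"offset": [0,0,1],"roll": 0},
    {"fingers": 1,"offset": [0,0,4],"roll": 0},
    {"fingers": 1,"offset": [0,0,8],"roll": 0},
    {"fingers": 1,"offset": [0,0,11],"roll": 0},
    {"fingers": 1,"offset": [0,0,12],"roll": 0},
  ],
)

```text
time: 13.2
ee_pos: [0.4874, 0.439, 0.1492]
orientation: [0.701, 0.713, 0.003, 0.001]
contact_force: [1.0, -1.0, -1.4]
width: 0.522
grasp_force: 61.7
```

Request:
drive_tool(
  steps=[
    {"fingers": 1,"offset": [0,-2,0],"roll": 0},
    {"fingers": 1,"offset": [0,-6,0],"roll": 0},
    {"fingers": 1,"offset": [0,-10.5,0],"roll": 0},
    {"fingers": 1,"offset": [0,-15,0],"roll": 0},
    {"fingers": 1,"offset": [-0.2,-19.5,0],"roll": 0},
    {"fingers": 1,"offset": [-0.3,-24,0],"roll": 0},
    {"fingers": 1,"offset": [-0.5,-28.5,0],"roll": 0},
    {"fingers": 1,"offset": [-0.6,-33,0],"roll": 0},
  ],
)

```text
time: 14.0
ee_pos: [0.479, 0.1064, 0.1435]
orientation: [0.701, 0.713, -0.0, -0.0]
contact_force: [0.3, -0.0, -1.2]
width: 0.524
grasp_force: 61.6
```

Request:
drive_tool(
  steps=[
    {"fingers": 1,"offset": [0,-4.5,0],"roll": 0},
    {"fingers": 1,"offset": [0,-9,0],"roll": 0},
    {"fingers": 1,"offset": [0,-13,0],"roll": 0},
    {"fingers": 1,"offset": [0,-16,0],"roll": 0},
    {"fingers": 1,"offset": [0,-17.4,0],"roll": 0},
    {"fingers": 1,"offset": [0,-17.4,0],"roll": 0},
  ],
)

```text
time: 14.6
ee_pos: [0.4795, -0.0673, 0.1435]
orientation: [0.702, 0.712, -0.0, -0.0]
contact_force: [-0.4, -0.3, -1.2]
width: 0.524
grasp_force: 61.6
```

Run:
```python
from h import *
s=bot.read_state(); print(s['ee_pos'],s['contact_force'],s['width'],s['grasp_force'],s['joint_positions'])
t=capture('top'); sc=capture('scene')
def crop(c,u,v,w,h,k): return cv2.resize(c['pixels'][v:v+h,u:u+w],None,fx=k,fy=k,interpolation=cv2.INTER_CUBIC)
cv2.imwrite('pics/g.png',np.vstack([crop(t,220,190,230,70,3.4782608695652173),crop(sc,240,160,160,70,5)]))
```

```text
[ 0.47954195 -0.06729091  0.14352294] [-0.40116844 -0.29380738 -1.22572702] 0.5241750693139041 61.62044500844786 [-4.10326641e-01 -2.52981878e-01 -4.02749340e-01  1.42139050e+00
 -3.82225223e-05  1.14563645e+00]
```

View pics/g.png

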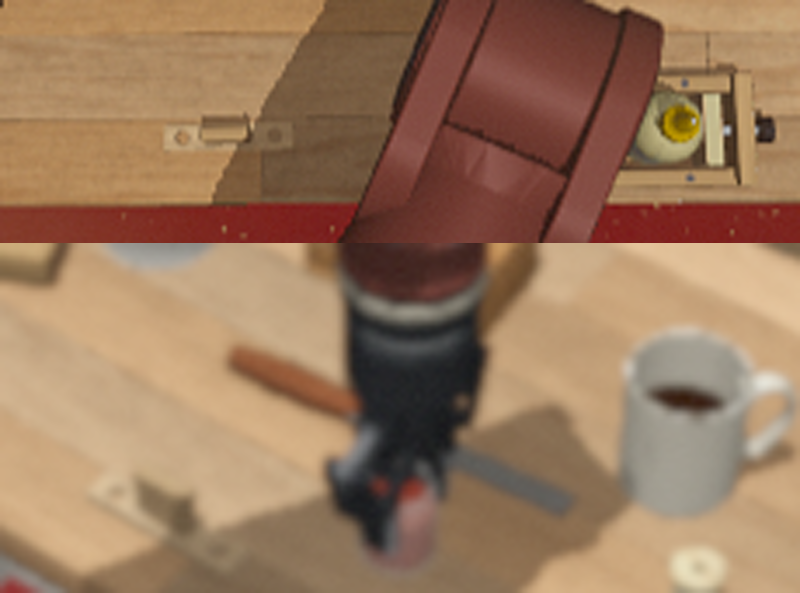

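The red jar is in the gripper at crop (410,520). The keeper lies flat at crop (225,135) in the top view, and the bottle is in the bay near the stop at (665,130). Next I'll set the jar down in front of the funnel.

Request:
drive_tool(
  steps=[
    {"fingers": 1,"offset": [0.1,0,-4],"roll": 0},
    {"fingers": 1,"offset": [0.1,0,-8],"roll": 0},
    {"fingers": 1,"offset": [0.1,0,-10.5],"roll": 0},
    {"fingers": 1,"offset": [0.1,0,-11.3],"roll": 0},
    {"fingers": 1,"offset": [0.1,0,-11.6],"roll": 0},
    {"fingers": 1,"offset": [0.1,0,-11.6],"roll": 0},
  ],
)

```text
time: 15.3
ee_pos: [0.4815, -0.0658, 0.0289]
orientation: [0.701, 0.713, 0.0, 0.001]
contact_force: [-0.2, -0.2, -0.8]
width: 0.523
grasp_force: 61.6
```

Request:
drive_tool(
  steps=[
    {"fingers": -1,"offset": [0,0,0],"roll": 0},
    {"fingers": -1,"offset": [0,0,0],"roll": 0},
    {"fingers": -1,"offset": [0,0,0],"roll": 0},
    {"fingers": -1,"offset": [0,0,4],"roll": 0},
    {"fingers": -1,"offset": [0,0,8],"roll": 0},
    {"fingers": 1,"offset": [0,3,8],"roll": 0},
    {"fingers": 1,"offset": [0,6.5,8],"roll": 0},
    {"fingers": 1,"offset": [0,6.5,8],"roll": 0},
  ],
)

```text
time: 16.1
ee_pos: [0.4809, 0.0016, 0.1087]
orientation: [0.7, 0.714, 0.001, 0.0]
contact_force: [-0.8, -0.3, -0.6]
width: 0.513
grasp_force: 0.0
```

Run:
```python
from h import *
s=bot.read_state(); print(s['time'],s['ee_pos'],s['width'])
def redjar(c,W):
    hsv=cv2.cvtColor(c['pixels'],cv2.COLOR_BGR2HSV); h=hsv[...,0]
    m=(W[...,2]>.01)&(W[...,2]<.075)&((h<12)|(h>168))&(hsv[...,1]>70)&(W[...,1]<0.0)&(W[...,1]>-.25)&(W[...,0]>.42)&(W[...,0]<.56)
    w=W[m]; print(len(w),w.min(0).round(3),w.max(0).round(3),np.median(w,0).round(3))
    return m
for n in('scene','top'):
    c=capture(n); redjar(c,cloud(c)); cv2.imwrite(f'pics/h_{n}.png',c['pixels'])
```

```text
16.1 [0.4808816  0.00157435 0.10870233] 0.5132613481599727
210 [ 0.454 -0.087  0.01 ] [ 0.504 -0.042  0.064] [ 0.469 -0.07   0.041]
1 [ 0.491 -0.23   0.066] [ 0.491 -0.23   0.066] [ 0.491 -0.23   0.066]
```

Request:
drive_tool(
  steps=[
    {"fingers": 1,"offset": [0,0,-4],"roll": 0},
    {"fingers": 1,"offset": [0,0,-7],"roll": 0},
    {"fingers": 1,"offset": [0,0,-8.1],"roll": 0},
    {"fingers": 1,"offset": [0,-1.5,-8.1],"roll": 0},
    {"fingers": 1,"offset": [0,-2.7,-8.1],"roll": 0},
    {"fingers": 1,"offset": [0,-3.5,-8.1],"roll": 0},
    {"fingers": 1,"offset": [0,-4.5,-8.1],"roll": 0},
    {"fingers": 1,"offset": [0,-5.6,-8.1],"roll": 0},
  ],
)

```text
time: 17.0
ee_pos: [0.4811, -0.058, 0.0274]
orientation: [0.701, 0.713, 0.0, 0.0]
contact_force: [0.5, 1.0, -0.2]
width: -0.002
grasp_force: 0.3
```

Request:
drive_tool(
  steps=[
    {"fingers": 1,"offset": [0,-1.2,0],"roll": 0},
    {"fingers": 1,"offset": [0,-2.4,0],"roll": 0},
    {"fingers": 1,"offset": [0,-3.6,0],"roll": 0},
    {"fingers": 1,"offset": [0,-4.8,0],"roll": 0},
    {"fingers": 1,"offset": [0,-6,0],"roll": 0},
    {"fingers": 1,"offset": [0,-7,0],"roll": 0},
    {"fingers": 1,"offset": [0,-7.8,0],"roll": 0},
    {"fingers": 1,"offset": [0,-8.4,0],"roll": 0},
  ],
)

```text
time: 17.8
ee_pos: [0.4807, -0.1418, 0.0268]
orientation: [0.701, 0.713, -0.0, -0.0]
contact_force: [-0.3, 1.1, 0.7]
width: -0.001
grasp_force: 0.6
```

Run:
```python
from h import *
s=bot.read_state(); print(s['time'],s['ee_pos'],s['contact_force'])
c=capture('scene'); W=cloud(c)
hsv=cv2.cvtColor(c['pixels'],cv2.COLOR_BGR2HSV); h=hsv[...,0]
m=(W[...,2]>.03)&(W[...,2]<.085)&((h<12)|(h>168))&(hsv[...,1]>70)&(W[...,1]<0.0)&(W[...,1]>-.27)&(W[...,0]>.44)&(W[...,0]<.53)
w=W[m]; print(len(w),w.min(0).round(3),w.max(0).round(3),np.median(w,0).round(3))
cv2.imwrite('pics/i.png',cv2.resize(c['pixels'][205:285,315:415],None,fx=6,fy=6,interpolation=cv2.INTER_CUBIC))
```

```text
17.8 [ 0.48066812 -0.14180757  0.02676437] [-0.25268379  1.09175771  0.71519162]
182 [ 0.448 -0.202  0.03 ] [ 0.498 -0.157  0.066] [ 0.468 -0.181  0.044]
```

View pics/i.png

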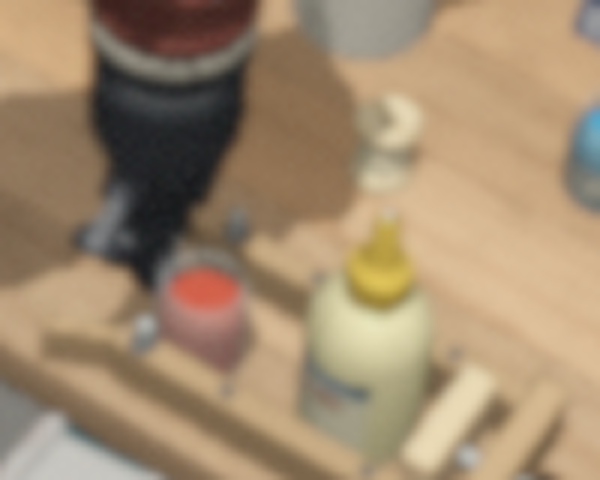

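The jar stands upright in the lane at crop (205,310), slightly toward the near fence. The bottle is at (365,350), close to the stop. I'll keep pushing and feel for contact.

Request:
drive_tool(
  steps=[
    {"fingers": 1,"offset": [0,-0.8,0],"roll": 0},
    {"fingers": 1,"offset": [0,-1.6,0],"roll": 0},
    {"fingers": 1,"offset": [0,-2.2,0],"roll": 0},
    {"fingers": 1,"offset": [0,-2.6,0],"roll": 0},
    {"fingers": 1,"offset": [0,-2.9,0],"roll": 0},
    {"fingers": 1,"offset": [0,-3.1,0],"roll": 0},
  ],
)

```text
time: 18.45
ee_pos: [0.4808, -0.1723, 0.0268]
orientation: [0.701, 0.713, 0.0, 0.0]
contact_force: [0.1, 1.6, 0.1]
width: -0.004
grasp_force: 0.5
```

Request:
drive_tool(
  steps=[
    {"fingers": 1,"offset": [0,-0.1,0],"roll": 0},
    {"fingers": 1,"offset": [0,-0.2,0],"roll": 0},
    {"fingers": 1,"offset": [0,-0.3,0],"roll": 0},
    {"fingers": 1,"offset": [0,-0.3,0],"roll": 0},
  ],
)

```text
time: 18.85
ee_pos: [0.4808, -0.1751, 0.0268]
orientation: [0.701, 0.713, 0.0, 0.0]
contact_force: [1.3, 0.9, -0.0]
width: -0.001
grasp_force: 0.4
```

Request:
drive_tool(
  steps=[
    {"fingers": 1,"offset": [0,-0.1,0],"roll": 0},
    {"fingers": 1,"offset": [0,-0.2,0],"roll": 0},
    {"fingers": 1,"offset": [0,-0.3,0],"roll": 0},
    {"fingers": 1,"offset": [0,-0.3,0],"roll": 0},
  ],
)

```text
time: 19.25
ee_pos: [0.4809, -0.1781, 0.0269]
orientation: [0.701, 0.713, 0.0, 0.0]
contact_force: [1.4, 3.4, 0.5]
width: -0.0
grasp_force: 1.7
```

Request:
drive_tool(
  steps=[
    {"fingers": 1,"offset": [0,-0.1,0],"roll": 0},
    {"fingers": 1,"offset": [0,-0.2,0],"roll": 0},
    {"fingers": 1,"offset": [0,-0.2,0],"roll": 0},
  ],
)

```text
time: 19.55
ee_pos: [0.4809, -0.1802, 0.0269]
orientation: [0.701, 0.713, 0.0, 0.0]
contact_force: [1.8, 3.2, 1.0]
width: -0.003
grasp_force: 1.8
```

Request:
drive_tool(
  steps=[
    {"fingers": 1,"offset": [0,-0.1,0],"roll": 0},
    {"fingers": 1,"offset": [0,-0.2,0],"roll": 0},
    {"fingers": 1,"offset": [0,-0.2,0],"roll": 0},
  ],
)

```text
time: 19.85
ee_pos: [0.4808, -0.1822, 0.0269]
orientation: [0.701, 0.713, 0.0, 0.0]
contact_force: [2.4, 3.7, 1.1]
width: -0.0
grasp_force: 1.9
```

Request:
drive_tool(
  steps=[
    {"fingers": 1,"offset": [0,-0.1,0],"roll": 0},
    {"fingers": 1,"offset": [0,-0.15,0],"roll": 0},
    {"fingers": 1,"offset": [0,-0.15,0],"roll": 0},
  ],
)

```text
time: 20.15
ee_pos: [0.4808, -0.1836, 0.0269]
orientation: [0.701, 0.713, 0.0, 0.0]
contact_force: [2.8, 3.3, 1.5]
width: 0.002
grasp_force: 2.0
```

Request:
drive_tool(
  steps=[
    {"fingers": 1,"offset": [0,-0.1,0],"roll": 0},
    {"fingers": 1,"offset": [0,-0.15,0],"roll": 0},
    {"fingers": 1,"offset": [0,-0.15,0],"roll": 0},
  ],
)

```text
time: 20.45
ee_pos: [0.4808, -0.1851, 0.0268]
orientation: [0.701, 0.713, 0.0, 0.0]
contact_force: [2.6, 3.5, 2.7]
width: -0.003
grasp_force: 2.1
```

Request:
drive_tool(
  steps=[
    {"fingers": 1,"offset": [0,-0.1,0],"roll": 0},
    {"fingers": 1,"offset": [0,-0.15,0],"roll": 0},
    {"fingers": 1,"offset": [0,-0.15,0],"roll": 0},
  ],
)

```text
time: 20.75
ee_pos: [0.4807, -0.1863, 0.0268]
orientation: [0.701, 0.713, 0.0, -0.0]
contact_force: [1.7, 5.1, 3.2]
width: 0.001
grasp_force: 3.0
```

Request:
drive_tool(
  steps=[
    {"fingers": 1,"offset": [0,-0.1,0],"roll": 0},
    {"fingers": 1,"offset": [0,-0.15,0],"roll": 0},
    {"fingers": 1,"offset": [0,-0.15,0],"roll": 0},
  ],
)

```text
time: 21.05
ee_pos: [0.4807, -0.1866, 0.0268]
orientation: [0.701, 0.713, 0.001, -0.001]
contact_force: [2.5, 11.7, 5.9]
width: 0.003
grasp_force: 6.1
```

The force has jumped, so the stop is felt. I'll press a little more and then back off.

Request:
drive_tool(
  steps=[
    {"fingers": 1,"offset": [0,-0.1,0],"roll": 0},
    {"fingers": 1,"offset": [0,-0.1,0],"roll": 0},
    {"fingers": 1,"offset": [0,-0.1,0],"roll": 0},
  ],
)

```text
time: 21.35
ee_pos: [0.4807, -0.1868, 0.0268]
orientation: [0.7, 0.714, 0.002, -0.001]
contact_force: [2.6, 15.7, 6.9]
width: 0.002
grasp_force: 8.2
```

Request:
drive_tool(
  steps=[
    {"fingers": 1,"offset": [0,0.5,0],"roll": 0},
    {"fingers": 1,"offset": [0,3,0],"roll": 0},
    {"fingers": 1,"offset": [0,7,0],"roll": 0},
    {"fingers": 1,"offset": [0,11.5,2],"roll": 0},
    {"fingers": 1,"offset": [0,15.5,5],"roll": 0},
    {"fingers": -0.2,"offset": [0,19.5,8],"roll": 0},
    {"fingers": -0.2,"offset": [0,23.5,10],"roll": 0},
    {"fingers": -0.2,"offset": [0,27.5,10],"roll": 0},
  ],
)

```text
time: 22.15
ee_pos: [0.4824, 0.0865, 0.1302]
orientation: [0.701, 0.713, 0.001, 0.003]
contact_force: [1.2, -0.3, -0.2]
width: 0.507
grasp_force: 0.0
```

Request:
drive_tool(
  steps=[
    {"fingers": -0.2,"offset": [0,4.2,0],"roll": 0},
    {"fingers": -0.2,"offset": [0,4.2,0],"roll": 0},
  ],
)

```text
time: 22.35
ee_pos: [0.4803, 0.1312, 0.1269]
orientation: [0.699, 0.715, -0.0, 0.0]
contact_force: [0.3, -0.2, -0.5]
width: 0.6
grasp_force: 0.0
```

Run:
```python
from h import *
s=bot.read_state(); print(s['time'],s['ee_pos'],s['contact_force'],s['width'])
t=capture('top'); c=capture('scene'); np.savez('top1.npz',**t); np.savez('scene1.npz',**c)
crop=lambda c,u,v,w,h,k: cv2.resize(c['pixels'][v:v+h,u:u+w],None,fx=k,fy=k,interpolation=cv2.INTER_CUBIC)
cv2.imwrite('pics/j.png',np.hstack([crop(t,355,200,80,50,5),crop(c,325,230,80,50,5)]))
```

```text
22.35 [0.48027155 0.13119643 0.1269027 ] [ 0.25520395 -0.20600264 -0.52849305] 0.6003751852582804
```

View pics/j.png

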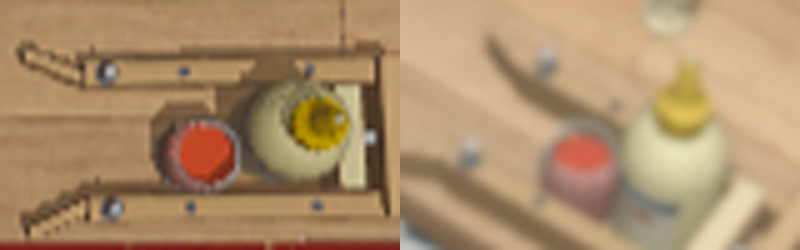

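The picture shows the jar (crop (203,152)), the bottle and the stop in contact, all upright, with the pins at crop (107,72) and (112,207). I'll now work out numerically the keeper-to-pins shift from the same camera, so its bias cancels.

Run:
```python
from h import *
t=dict(np.load('top1.npz')); h=cv2.imread('pics/h_top.png')
def cen(img,u,v,r,chan,it=4):
    hsv=cv2.cvtColor(cv2.GaussianBlur(img,(0,0),.6),cv2.COLOR_BGR2HSV).astype(float)
    for _ in range(it):
        uu,vv=np.meshgrid(np.arange(int(round(u))-r,int(round(u))+r+1),np.arange(int(round(v))-r,int(round(v))+r+1))
        x=hsv[vv,uu,chan]; b=np.median(x); w=np.clip(b-x-0.15*(b-x.min()),0,None)
        u,v=(w*uu).sum()/w.sum(),(w*vv).sum()/w.sum()
    return u,v,x.min(),b
out={}
for nm,img in (('t0',np.load('top0.npz')['pixels']),('h',h),('t1',t['pixels'])):
    P=[cen(img,376,214,3,1),cen(img,377,241,3,1)]
    a,b=[ray(t,p[0],p[1],.049) for p in P]; d=a-b
    print(nm,np.round(P,2).tolist(),'mid',((a+b)/2).round(4),'len',np.linalg.norm(d).round(4),'ang',np.degrees(np.arctan2(d[1],d[0])).round(2))
for nm,img in (('h',h),('t1',t['pixels'])):
    K=[cen(img,272,228.7,2,2),cen(img,298.4,228.7,2,2)]
    a,b=[ray(t,p[0],p[1],.006) for p in K]; d=b-a
    print(nm,np.round(K,2).tolist(),'mid',((a+b)/2).round(4),'len',np.linalg.norm(d).round(4),'ang',np.degrees(np.arctan2(d[1],d[0])).round(2))
print(h[222:236,264:308,2])
```

```text
t0 [[375.93, 214.3, 0.0, 100.0], [376.92, 241.52, 2.0, 100.0]] mid [ 0.4808 -0.1592  0.049 ] len 0.0853 ang 0.48
h [[375.88, 214.26, 2.0, 99.0], [376.9, 241.5, 2.0, 99.0]] mid [ 0.4809 -0.1591  0.049 ] len 0.0853 ang 0.56
t1 [[375.92, 214.3, 0.0, 99.0], [376.92, 241.52, 2.0, 99.0]] mid [ 0.4808 -0.1592  0.049 ] len 0.0853 ang 0.5
h [[270.77, 229.26, 157.0, 174.0], [295.32, 224.16, 80.0, 118.0]] mid [0.4882 0.1385 0.006 ] len 0.0815 ang -78.51
t1 [[267.86, 229.37, 95.0, 112.0], [292.01, 228.86, 102.0, 126.0]] mid [0.4804 0.1486 0.006 ] len 0.0787 ang -89.06
[[180 178 183 182 181 177 178 181 182 181 183 181 178 177 180 186 185 183
  184 190 122 119 121 119 120 121 121 120 119 121 122  97  57 117 126 125
  126 125 122 125 125 125 127 129]
 [178 178 181 181 183 177 179 179 180 180 182 178 179 177 144 148 147 145
  146 152 113 113 114 112 112 116 117 115 114 117 118  79  74 125 126 126
  127 125 124 126 125 126 125 128]
 [169 169 169 171 172 171 172 172 169 171 174 171 176 176 116 116 116 115
  113 116 116 117 118 118 118 121 122 122 119 119 124  60  98 128 126 123
  125 126 126 126 126 1
[... 1325 characters left out ...]
9 182 187 191 190 177 176 180 137 173 116
  121 120 126 125 125 124 120 121 122 121 121 114 113 130 127 127 127 127
  128 128 127 127 130 114  98 107]
 [173 175 175 167 167 182 184 184 183 182 183 184 178 181 143 119 145 120
  122 122 124 124 123 126 119 122 123 119 118  98 122 133 130 130 130 128
  129 126 128 127 130  94 104 109]
 [172 177 179 171 172 178 177 179 177 176 180 178 178 183 121 118 120 121
  119 120 117 118 116 121 119 116 117 118 118 101 132 134 132 132 132 132
  131 130 131 131 126  74 106 108]
 [173 174 177 175 174 176 175 176 179 178 179 178 179 186 121 119 121 123
  120 120 121 120 119 120 119 120 118 117 114 105 136 135 133 134 134 132
  133 133 132 136 120  80 107 107]]
```

Run:
```python
from h import *
t=dict(np.load('top1.npz'))
A=ray(t,272.05,229.2,.006); e=np.array([.0175,-1,0]); B=A+.086*e; mid=A+.043*e
B2=ray(t,298.4,228.7,.006)
print('A',A,'Bpred px',proj(t,B),'mid',mid,'mid2',(A+B2)/2)
for m in (mid,(A+B2)/2):
    r=m[:2]-np.array([.4830,.1288]); dx=r[0]
    # s_e=-.00225-.94dx+.342dy ; r_y=-s_e+dy
    dy=(r[1]-.00225-.94*dx)/(1-.342); s=-( -.00225-.94*dx+.342*dy)
    print('r',r,'delta',dx,dy,'s_y',s, 'target TCP', .4812-dx+s, -.159-dy)
```

```text
A [0.48022236 0.1742906  0.006     ] Bpred px [298.4540671  228.61378335] mid [0.48097486 0.1312906  0.006     ] mid2 [0.48083535 0.13137811 0.006     ]
r [-0.00202514  0.0024906 ] delta -0.0020251437984387666 0.0032587213608050968 s_y -0.0007681178759277839 target TCP 0.482457025922511 -0.1622587213608051
r [-0.00216465  0.00257811] delta -0.002164654169596658 0.003591016006615588 s_y -0.00101290239368339 target TCP 0.4823517517759133 -0.1625910160066156
```

Request:
drive_tool(
  steps=[
    {"fingers": -0.3,"offset": [0.27,-0.24,-4],"roll": 0.2},
    {"fingers": -0.3,"offset": [0.27,-0.24,-8],"roll": 0.2},
    {"fingers": -0.3,"offset": [0.27,-0.24,-10.5],"roll": 0.2},
    {"fingers": -0.3,"offset": [0.27,-0.24,-11],"roll": 0.2},
    {"fingers": 1,"offset": [0.27,-0.24,-11],"roll": 0.2},
    {"fingers": 1,"offset": [0.27,-0.24,-11],"roll": 0.2},
    {"fingers": 1,"offset": [0.27,-0.24,-11],"roll": 0.2},
    {"fingers": 1,"offset": [0.27,-0.24,-11],"roll": 0.2},
  ],
)

```text
time: 23.25
ee_pos: [0.4851, 0.1253, 0.0188]
orientation: [0.7, 0.714, 0.001, 0.001]
contact_force: [-0.2, -1.5, 6.0]
width: 0.155
grasp_force: 59.9
```

Request:
drive_tool(
  steps=[
    {"fingers": 1,"offset": [0,0,4],"roll": 0},
    {"fingers": 1,"offset": [0,0,8],"roll": 8},
    {"fingers": 1,"offset": [0,0,10],"roll": 16},
    {"fingers": 1,"offset": [0,0,10],"roll": 24},
    {"fingers": 1,"offset": [0,-1,10],"roll": 32},
    {"fingers": 1,"offset": [0,-2,10],"roll": 40},
    {"fingers": 1,"offset": [0,-2,10],"roll": 48},
    {"fingers": 1,"offset": [0,-2,10],"roll": 56},
  ],
)

```text
time: 24.05
ee_pos: [0.4837, 0.1053, 0.1175]
orientation: [0.28, 0.96, 0.0, 0.0]
contact_force: [0.2, 0.3, -0.3]
width: 0.157
grasp_force: 58.9
```

Request:
drive_tool(
  steps=[
    {"fingers": 1,"offset": [0,-3,0],"roll": 8},
    {"fingers": 1,"offset": [0,-6,0],"roll": 16},
    {"fingers": 1,"offset": [0,-8,0],"roll": 24},
    {"fingers": 1,"offset": [0,-9,0],"roll": 32},
    {"fingers": 1,"offset": [0,-9,0],"roll": 33.6},
    {"fingers": 1,"offset": [0,-9,0],"roll": 33.6},
  ],
)

```text
time: 24.65
ee_pos: [0.4836, 0.0157, 0.1172]
orientation: [-0.005, 1.0, 0.0, 0.0]
contact_force: [-0.1, -0.5, -0.2]
width: 0.158
grasp_force: 59.0
```

Run:
```python
from h import *
s=bot.read_state(); print(s['time'],s['ee_pos'],s['orientation'],s['contact_force'],s['width'],s['joint_positions'])
q=s['orientation']; print('tooly',np.degrees(np.arctan2(q[1]**2-q[0]**2,2*q[0]*q[1])))
t=dict(np.load('top1.npz')); W=cloud(t); hsv=cv2.cvtColor(t['pixels'],cv2.COLOR_BGR2HSV)
m=np.zeros((400,640),bool); m[215:245,380:410]=1
m&=((hsv[...,0]<10)|(hsv[...,0]>172))&(hsv[...,1]>150)
v,u=np.nonzero(m); w=W[m]; print(len(u),u.mean(),v.mean(),'z',np.nanmedian(w[:,2]),'at z',ray(t,u.mean(),v.mean(),np.nanmedian(w[:,2])))
v0,u0=v.mean(),u.mean()
# rim points: z>.052 near the jar
rr=W[215:245,378:412].reshape(-1,3); rr=rr[(rr[:,2]>.054)&(rr[:,2]<.072)&(np.hypot(rr[:,0]-.473,rr[:,1]+.22)<.032)]
print(len(rr),rr.min(0),rr.max(0),(rr.min(0)+rr.max(0))/2)
# keeper in hand, both cams: points below the gripper near bar height
zb=s['ee_pos'][2]-.0125
for n in ('scene','top'):
    c=capture(n); np.savez(n+'2.npz',**c); X=cloud(c).reshape(-1,3)
    k=X[(abs(X[:,2]-zb)<.012)&(abs(X[:,0]-s['ee_pos'][0])<.075)&(abs(X[:,1]-s['ee_pos'][1])<.03)]
    if len(k)>10: print(n,len(k),k.min(0).round(4),k.max(0).round(4),cv2.minAreaRect((k[:,:2]*1000).astype(np.float32)))
```

```text
24.65 [0.48355836 0.01569434 0.11719072] [-5.45066338e-03  9.99985112e-01  9.38247557e-05  2.37606280e-04] [-0.06818633 -0.54812748 -0.19721094] 0.15847851041243083 [-2.38932477e-01 -2.47935991e-01 -4.46347769e-01  1.37196886e+00
  2.97055248e-04 -2.49833797e-01]
tooly 90.6246031275836
100 395.91 230.49 z 0.042289114700898245 at z [ 0.47252422 -0.22157145  0.04228911]
64 [ 0.45453004 -0.2504863   0.05401152] [ 0.49474999 -0.19767908  0.07172844] [ 0.47464001 -0.22408269  0.06286998]
scene 173 [4.182e-01 3.000e-04 9.280e-02] [0.5393 0.0263 0.1167] ((478.66912841796875, 13.748549461364746), (121.05028533935547, 25.917640686035156), 0.7622292041778564)
```

Run:
```python
from h import *
T=np.array([.48355836,.01569434])
def cen(img,u,v,r,it=4):
    hsv=cv2.cvtColor(cv2.GaussianBlur(img,(0,0),.6),cv2.COLOR_BGR2HSV).astype(float)[...,1]
    for _ in range(it):
        uu,vv=np.meshgrid(np.arange(int(round(u))-r,int(round(u))+r+1),np.arange(int(round(v))-r,int(round(v))+r+1))
        x=hsv[vv,uu]; b=np.median(x); w=np.clip(b-x-0.2*(b-x.min()),0,None); u,v=(w*uu).sum()/w.sum(),(w*vv).sum()/w.sum()
    return u,v
for n in ('scene0','scene1'):
    c=dict(np.load(n+'.npz')); a,b=[ray(c,*cen(c['pixels'],*p,4),.047) for p in ((354,240.8),(338.6,259.3))]
    d=a-b; print(n,a.round(4),b.round(4),'mid',((a+b)/2).round(4),np.linalg.norm(d),np.degrees(np.arctan2(d[1],d[0])))
# keeper in hand, scene2: fit outline by rendering bar-top points on the plane of the bar top
c=dict(np.load('scene2.npz')); W=cloud(c); zt=.11719-.0167+.008
print('bar z median', np.median(W[(abs(W[...,2]-zt)<.012)&(abs(W[...,0]-.4836)<.075)&(abs(W[...,1]-.0157)<.03)][:,2]))
m=(abs(W[...,2]-zt)<.012)&(abs(W[...,0]-.4836)<.075)&(abs(W[...,1]-.0157)<.03)
hsv=cv2.cvtColor(c['pixels'],cv2.COLOR_BGR2HSV); m&=hsv[...,2]>60
v,u=np.nonzero(m); P=np.array([ray(c,i,j,zt-.002)[:2] for i,j in zip(u,v)])
print(len(u),cv2.minAreaRect((P*1000).astype(np.float32)), 'sat/val',np.median(hsv[m],0))
Pt=(P-T)*1000
for lo in range(-70,70,10):
    k=Pt[(Pt[:,0]>=lo)&(Pt[:,0]<lo+10)]
    if len(k): print(lo,len(k),k.min(0).round(1),k.max(0).round(1))
```

```text
scene0 [ 0.523  -0.1649  0.047 ] [ 0.4375 -0.1661  0.047 ] mid [ 0.4803 -0.1655  0.047 ] 0.08553827767387472 0.7623966588576995
scene1 [ 0.523 -0.165  0.047] [ 0.4374 -0.1662  0.047 ] mid [ 0.4802 -0.1656  0.047 ] 0.08557488233992121 0.7434654684542361
bar z median 0.1051872246008766
176 ((475.33074951171875, 13.382170677185059), (123.43865203857422, 27.151554107666016), 0.3313440978527069) sat/val [ 17.  81. 153.]
-70 21 [-69.9 -16.2] [-60.2   8. ]
-60 21 [-60.  -16.2] [-50.1   8.2]
-50 21 [-49.6 -16.1] [-40.2   8.4]
-40 22 [-39.7 -16.1] [-30.2   8.5]
-30 22 [-29.7 -16. ] [-20.1   8.7]
-20 19 [-19.7 -15.9] [-10.5  11.2]
-10 13 [ -9.1 -15.9] [-0.3 -1. ]
0 8 [  1.1 -15.8] [ 9.9 -5.9]
10 5 [ 11.8 -15.8] [ 18.8 -10.8]
20 8 [ 20.2 -15.7] [29.2 -5.7]
30 7 [ 30.6 -15.6] [39.6 -8.1]
40 6 [ 41.1 -15.6] [48.3 -8. ]
50 3 [ 50.1 -15.6] [ 53.6 -10.5]
```

Both cameras agree on a target TCP of about (0.4856, -0.1627) with the bar already at the right angle. I'll move above the pins.

Request:
drive_tool(
  steps=[
    {"fingers": 1,"offset": [0.1,-4,0],"roll": 0},
    {"fingers": 1,"offset": [0.2,-8.5,0],"roll": 0},
    {"fingers": 1,"offset": [0.2,-13,0],"roll": 0},
    {"fingers": 1,"offset": [0.2,-16.5,0],"roll": 0},
    {"fingers": 1,"offset": [0.2,-17.8,0],"roll": 0},
    {"fingers": 1,"offset": [0.2,-17.8,-2],"roll": 0},
    {"fingers": 1,"offset": [0.2,-17.8,-3.2],"roll": 0},
    {"fingers": 1,"offset": [0.2,-17.8,-3.2],"roll": 0},
  ],
)

```text
time: 25.55
ee_pos: [0.4843, -0.1607, 0.0827]
orientation: [-0.007, 1.0, 0.001, -0.002]
contact_force: [0.5, -0.2, -1.8]
width: 0.153
grasp_force: 59.1
```

Run:
```python
from h import *
s=bot.read_state(); print(s['time'],s['ee_pos'],s['contact_force'],s['wrist_torque'])
q=s['orientation']; print('tooly',np.degrees(np.arctan2(q[1]**2-q[0]**2,2*q[0]*q[1])))
```

```text
25.55 [ 0.48432073 -0.16071163  0.08274868] [ 0.45463427 -0.16878101 -1.80255774] [ 0.00732244 -0.01019403  0.00355969]
tooly 90.79667574908109
```

Request:
drive_tool(
  steps=[
    {"fingers": 1,"offset": [0,0,0],"roll": 0},
    {"fingers": 1,"offset": [0,0,0],"roll": 0},
  ],
)

```text
time: 25.75
ee_pos: [0.4859, -0.1621, 0.0856]
orientation: [-0.007, 1.0, -0.0, 0.0]
contact_force: [-0.4, -0.3, -0.8]
width: 0.151
grasp_force: 59.1
```

Request:
drive_tool(
  steps=[
    {"fingers": 1,"offset": [-0.03,-0.05,-0.6],"roll": 0},
    {"fingers": 1,"offset": [-0.03,-0.05,-1.0],"roll": 0},
    {"fingers": 1,"offset": [-0.03,-0.05,-1.3],"roll": 0},
    {"fingers": 1,"offset": [-0.03,-0.05,-1.5],"roll": 0},
    {"fingers": 1,"offset": [-0.03,-0.05,-1.6],"roll": 0},
    {"fingers": 1,"offset": [-0.03,-0.05,-1.6],"roll": 0},
  ],
)

```text
time: 26.35
ee_pos: [0.4858, -0.163, 0.0691]
orientation: [-0.007, 1.0, 0.0, 0.001]
contact_force: [5.2, 2.3, -0.2]
width: 0.154
grasp_force: 59.3
```

Request:
drive_tool(
  steps=[
    {"fingers": 1,"offset": [0.1,0.05,0],"roll": 0},
    {"fingers": 1,"offset": [0.1,0.05,0],"roll": 0},
  ],
)

```text
time: 26.55
ee_pos: [0.486, -0.1626, 0.0687]
orientation: [-0.007, 1.0, -0.0, -0.0]
contact_force: [2.1, -0.3, -0.5]
width: 0.158
grasp_force: 59.2
```

Request:
drive_tool(
  steps=[
    {"fingers": 1,"offset": [0.1,0,0],"roll": 0},
    {"fingers": 1,"offset": [0.1,0,-0.2],"roll": 0},
    {"fingers": 1,"offset": [0.1,0,-0.4],"roll": 0},
    {"fingers": 1,"offset": [0.1,0,-0.4],"roll": 0},
  ],
)

```text
time: 26.95
ee_pos: [0.4867, -0.1623, 0.0642]
orientation: [-0.007, 1.0, 0.0, -0.0]
contact_force: [-0.2, -0.4, -1.8]
width: 0.155
grasp_force: 59.1
```

Free of side force, with the underside below the pin tops. I'll keep lowering.

Request:
drive_tool(
  steps=[
    {"fingers": 1,"offset": [0.05,0,-0.3],"roll": 0},
    {"fingers": 1,"offset": [0.05,0,-0.6],"roll": 0},
    {"fingers": 1,"offset": [0.05,0,-0.8],"roll": 0},
    {"fingers": 1,"offset": [0.05,0,-0.9],"roll": 0},
  ],
)

```text
time: 27.35
ee_pos: [0.4875, -0.1624, 0.0555]
orientation: [-0.007, 1.0, 0.0, -0.0]
contact_force: [0.4, -0.9, -1.3]
width: 0.155
grasp_force: 59.2
```

Request:
drive_tool(
  steps=[
    {"fingers": 1,"offset": [0,0,-0.1],"roll": 0},
    {"fingers": 1,"offset": [0,0,-0.15],"roll": 0},
    {"fingers": 1,"offset": [0,0,-0.15],"roll": 0},
  ],
)

```text
time: 27.65
ee_pos: [0.4877, -0.1625, 0.0548]
orientation: [-0.007, 1.0, -0.0, 0.0]
contact_force: [-2.9, 0.5, 5.1]
width: 0.152
grasp_force: 59.8
```

Seated: the force rose at exactly the hung height. I'll release gently and lift away.

Request:
drive_tool(
  steps=[
    {"fingers": 0.45,"offset": [-0.05,0,0],"roll": 0},
    {"fingers": 0.45,"offset": [-0.05,0,0],"roll": 0},
    {"fingers": 0.45,"offset": [-0.05,0,0.1],"roll": 0},
    {"fingers": 0.45,"offset": [-0.05,0,1],"roll": 0},
    {"fingers": 0.45,"offset": [-0.05,0,3],"roll": 0},
    {"fingers": 0.45,"offset": [-0.05,0,6],"roll": 0},
    {"fingers": 0.45,"offset": [-0.05,0,10],"roll": 0},
    {"fingers": 0.45,"offset": [-0.05,0,14],"roll": 0},
  ],
)

```text
time: 28.45
ee_pos: [0.4869, -0.1623, 0.1963]
orientation: [-0.007, 1.0, 0.0, 0.0]
contact_force: [1.2, -0.6, -0.2]
width: 0.275
grasp_force: 0.0
```

Request:
drive_tool(
  steps=[
    {"fingers": 0.45,"offset": [0,4.5,0],"roll": 0},
    {"fingers": 0.45,"offset": [0,9,0],"roll": 0},
    {"fingers": 0.45,"offset": [0,13.5,0],"roll": 0},
    {"fingers": 0.45,"offset": [0,18,0],"roll": 0},
    {"fingers": 0.45,"offset": [0,22.5,0],"roll": 0},
    {"fingers": 0.45,"offset": [0,27,0],"roll": 0},
    {"fingers": 0.45,"offset": [0,31.5,0],"roll": 0},
    {"fingers": 0.45,"offset": [0,31.5,0],"roll": 0},
  ],
)

```text
time: 29.25
ee_pos: [0.4865, 0.1571, 0.1951]
orientation: [-0.01, 1.0, 0.001, 0.0]
contact_force: [0.1, -1.1, 0.3]
width: 0.271
grasp_force: 0.0
```

Run:
```python
from h import *
s=bot.read_state(); print(s['time'],s['ee_pos'],s['contact_force'],s['width'])
t=capture('top'); W=cloud(t); np.savez('top3.npz',**t); cv2.imwrite('pics/k.png',t['pixels'])
X=W[205:252,365:388].reshape(-1,3)
for lo in np.arange(.415,.55,.01):
    k=X[(X[:,0]>=lo)&(X[:,0]<lo+.01)&(abs(X[:,1]+.1625)<.010)]
    print(lo.round(3),len(k),np.median(k[:,2]).round(4) if len(k) else None)
k=X[(X[:,2]>.07)&(X[:,2]<.1)]; print('block',len(k),((k.min(0)+k.max(0))/2).round(4),cv2.minAreaRect((k[:,:2]*1000).astype(np.float32)))
hsv=cv2.cvtColor(t['pixels'],cv2.COLOR_BGR2HSV)
m=np.zeros((400,640),bool); m[215:245,380:410]=1; m&=((hsv[...,0]<10)|(hsv[...,0]>172))&(hsv[...,1]>150)
v,u=np.nonzero(m); print('jar',len(u),u.mean(),v.mean()); print('nozzle',noz(t,390,440),noz(dict(np.load('top1.npz')),390,440))
```

```text
29.25 [0.48647679 0.15705614 0.19509942] [ 0.094896   -1.12452586  0.25749175] 0.27111271344963345
0.415 13 0.0028
0.425 21 0.044
0.435 18 0.0476
0.445 19 0.0441
0.455 26 0.0463
0.465 20 0.086
0.475 26 0.0855
0.485 23 0.0832
0.495 21 0.0844
0.505 18 0.0449
0.515 26 0.0446
0.525 19 0.0437
0.535 13 0.0431
0.545 13 0.001
block 79 [ 0.4815 -0.161   0.0812] ((481.47027587890625, -160.96807861328125), (14.686305046081543, 42.54824447631836), 89.76285552978516)
jar 100 395.91 230.49
nozzle (91, array([ 0.485 , -0.2654,  0.1353]), array([ 0.487 , -0.2709,  0.1465])) (89, array([ 0.485 , -0.2654,  0.1357]), array([ 0.4871, -0.2707,  0.1455]))
```

The bar is flat, with its top at 44 mm at both ends. The jar and bottle haven't moved, so I'm handing in.

```bash
python3 -c "
from station import workorder
print(workorder.hand_in())"
```

```text
the job is handed in; nothing more can be done
None
```

The job is handed in, at about 29 s of the 72 s allowed: the bottle was slid in first, then the jar was pressed against it and the stop (about 16 N), and the keeper lies flat over both pins; the verdict isn't known, and because the tool can't lean I pushed the bottle low with the keeper bar's end.

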